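# Jog the roller door up from the bench switch

## Task

Raise the workshop's roller door a little: on the blue control box, push the paddle switch well over towards its green end, hold it there for at least one second, then let go so that it springs back upright. Do not push it towards red, and leave the switch on the yellow hoist box alone.

Things in the scene. Friction and masses are not known exactly. Their poses are not given: they have to be found in the camera images.
- door_pad (a point): Roller door control: blue, four white slat bars on its top at the -x edge. Fixed box 100 x 140 x 55 mm high (x, y, z). Green plate with white arrow at the top's +y end, red at -y; else flat within 5 mm. White paddle switch stands in the middle: 26 mm (x) by 12 mm (y), up to 68 mm above the box top. Point: centre of the top face, at the paddle; x, y along the sides, +y to green, z up
- door_toggle (a joint): Lean of the blue roller door box's paddle, rad: 0 upright (start), + towards green, - towards red, stops at +-0.65. Pivot 5 mm below the box top, axis along box x. Spring 0.5 N m/rad: about 5 N of push 40 mm above the box top holds 0.42; let go, it rights itself at once. Well over: beyond 0.3, up to the stop if you like
- hoist_pad (a point): Hoist control, not to be used: yellow, black hook sign on its top at the -x edge. Fixed box 100 x 140 x 55 mm high (x, y, z). Green plate with white arrow at the top's +y end, red at -y; else flat within 5 mm. White paddle switch stands in the middle: 26 mm (x) by 12 mm (y), up to 68 mm above the box top. Point: centre of the top face, at the paddle; x, y along the sides, +y to green, z up
- hoist_toggle (a joint): Lean of the yellow hoist box's paddle, rad: 0 upright (start), + towards green, - towards red, stops at +-0.65. Pivot 5 mm below the box top, axis along box x. Spring 0.5 N m/rad: about 5 N of push 40 mm above the box top holds 0.42; let go, it rights itself at once. To be left alone
Not all that is in view belongs to the job. There is more than one size of the part that bears hoist_pad; the job needs the smaller.

How it is judged:
By the outcome, as a careful person would: the job done as asked, in the order asked, and still so for the second after the job is handed in, with the robot touching nothing.
It also fails if it takes over 35 s, if anything falls off the work surface, if the arm or the gripper's body presses on something with over 40 N, if the wrist force passes 120 N, or if a joint passes its speed limit or range.

## Robot

A 6-joint arm with a two-finger parallel gripper is mounted at the origin on the work surface. World frame = base frame: x ahead of the robot, y to its left, z up, the work surface at z = 0. Lengths are in m, angles in rad, forces in N, time in s.
With the tool pointing down it reaches from about 0.25 to 0.725 m from the base axis. Payload 4 kg.
Tool frame: the origin (TCP) lies midway between the tips of the shut fingers; the grasp point (between the pads) lies 19 mm behind it; z points along the fingers, y is the line along which they close (so a half turn about z gives the same grasp; the last joint's range is limited). The gripper opens to 85 mm and grips with 20 to 120 N. Pads are 22 mm wide; open, the fingers measure 114 mm over their backs; the gripper's body (76 mm by 85 mm) begins 54 mm behind the grasp point. The pads swing forward as they close: fully open they stand 13 mm farther back than shut.
Start: joints at [-1.121, 0.241, 0.005, 1.335, 0, 1.571], TCP at [0.217, -0.45, 0.231] pointing down, gripper open.
Joint ranges: [-2.72, 2.72], [-1.05, 1.87], [-1.09, 1.28], [-1.99, 2.15], [-1.42, 1.44], [-3.14, 3.14]. Speed limits (rad/s): [2.79, 2.79, 3.14, 3.14, 3.14, 3.14].

## Interface

Orientations are given as a unit quaternion [x, y, z, w].
In Python, from workcell import bot gives the robot as it stands.
- The arm moves only by the tool play_rows, never from a script. Its argument "moves" is a list of rows, each a list of 3 entries, a list of its own where there are three numbers: the opening, from -1 (shut) to 1 (fully open), then the shift along the tool's x, y, z in cm, then the turn, a rotation vector about the tool's x, y, z in rad. A call has 1 to 12 rows; each row shifts and turns the commanded pose from where the row before left it, along the tool's axes as they then stand; what a row does not reach is not made up. A row lasts 1/12 s, in which the tool goes at most 41.7 mm and 7.16 degrees, less where a joint would pass 70% of its speed; a pose out of reach is approached as far as the arm can. A call is refused whole if a number of a shift passes 4.17 or a number of a turn 0.125, either way. A call with a gripper value outside its range is refused whole. The fingers move at their own pace and stop on an object; the grip force is fixed at half the most. Time passes only in rows, so rows that do not move let the fingers close. It gives the time, the measured TCP pose, the force and the opening at its end, in the units of the state.
- bot.get_obs(): the state, without advancing time (a new reading comes with each control period).
- bot.camera(name): name is "side" or "top"; returns (picture, depth): 400x640x3 uint8, red, green, blue; 400x640 float32, m along the optical axis (not along the pixel's ray), 0 where there is no reading.
- bot.camera_info(name): a dict with "K" (3x3 intrinsics, pixels), "k1" (the pictures are not rectified: a ray, as slopes to the right and down, at radius r is drawn at 1 + k1 r^2 times it, then the intrinsics apply), "world_from_camera" (4x4, takes a point from camera to world coordinates). Camera axes: x right, y up, looking along -z (the intrinsics and any distortion apply to the point x, -y, -z); pixel columns grow to the right and rows downward; lengths in m; the calibration is good to about 2 mm. A picture is of the moment at which its call begins. camera_info takes no time and is no camera call.
- bot.job_done(): hands the job in, once; it reports no verdict.
The state is a dict: "clock": time; "joint_pos": joint angles; "joint_vel": joint speeds; "tau": joint torques, N m; "eef_pos": TCP position; "tool_rot": TCP orientation; "ft_force": force on the tool from outside, world axes, zero at the start; "ft_torque": the same for the moment, N m; "grip_width": finger opening in m.
Only numpy, scipy, OpenCV 4.12 (cv2) and the standard library are available. Lean on these libraries where they do the work, as an engineer would, in place of code of your own. Each camera call takes 0.05 s, during which the arm holds its last target. There are 200 camera calls.

## Working session

There is one attempt and no reset: what is moved stays moved. The work goes in short steps, Python scripts to look and compute and a tool call to move; the robot and the scene stay as the last step left them, time stands still between calls to the robot, and variables do not carry over. Pictures are saved under pics/ and viewed, on a budget of 10 in all, crops included, one or two more only if the job needs it, and the job is handed in when it is done.

Besides the shell and the picture viewer there is one more tool, called after "Request:" as name(argument=value, ...), one argument or row to a line, values as JSON. play_rows: Moves the arm, as the interface text tells. Its arguments: {"type":"object","properties":{"moves":{"type":"array"}},"required":["moves"]}

```bash
mkdir -p pics
python3 - <<'E'
from workcell import bot
import cv2,numpy as np
for n in("top","side"):
    im,d=bot.camera(n); np.savez(f"{n}.npz",im=im,d=d)
    cv2.imwrite(f"pics/{n}1.png",im[:,:,::-1]); i=bot.camera_info(n); print(n,i)
o=bot.get_obs();print(o)
E
```

```text
top {'K': array([[441.93114386,   0.        , 314.58615681],
       [  0.        , 441.93114386, 203.74475518],
       [  0.        ,   0.        ,   1.        ]]), 'k1': -0.07127141583972602, 'world_from_camera': array([[ 0.02685123,  0.99862156, -0.04509979,  0.41053559],
       [-0.99939655,  0.02582288, -0.02323166, -0.01535064],
       [-0.02203503,  0.04569638,  0.99871232,  0.97305118],
       [ 0.        ,  0.        ,  0.        ,  1.        ]])}
side {'K': array([[379.73845457,   0.        , 312.02493067],
       [  0.        , 379.73845457, 200.49413312],
       [  0.        ,   0.        ,   1.        ]]), 'k1': -0.07214228393154795, 'world_from_camera': array([[-0.81622166,  0.41524652, -0.4016871 ,  0.14184273],
       [-0.57766412, -0.57539479,  0.57898618,  0.45379709],
       [ 0.00929333,  0.70462129,  0.70952271,  0.60318574],
       [ 0.        ,  0.        ,  0.        ,  1.        ]])}
{'clock': 0.1, 'joint_pos': array([-1.12099759e+00,  2.41318085e-01,  3.88570975e-03,  1.33520875e+00,
       -1.08894450e-05,  1.57080799e+00]), 'joint_vel': array([-0.0012885 , -0.00314311,  0.00271293, -0.00111488, -0.00130897,
       -0.00165603]), 'tau': array([-1.60515901e-04, -3.73138797e+01,  2.53009790e+01,  1.08513472e-02,
       -4.01787105e-06, -2.04489950e-06]), 'eef_pos': array([ 0.21714744, -0.44976806,  0.23052196]), 'tool_rot': array([ 9.74817438e-01,  2.23002491e-01, -2.11015742e-04, -8.97955665e-04]), 'ft_force': array([-0.23626254, -0.32016697,  0.03692601]), 'ft_torque': array([ 0.02872482,  0.02477608, -0.0024612 ]), 'grip_width': 0.08521536774748274}
```

View pics/top1.png

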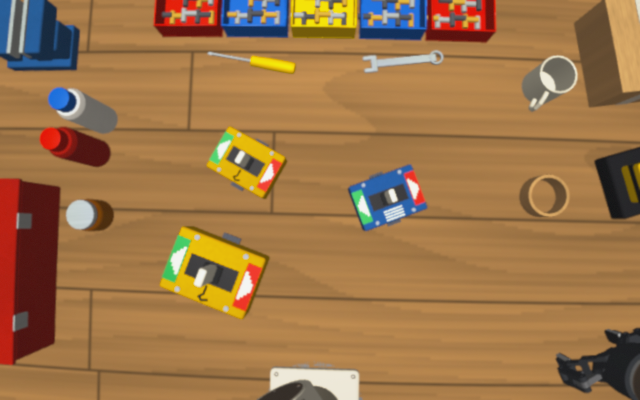

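View pics/side1.png

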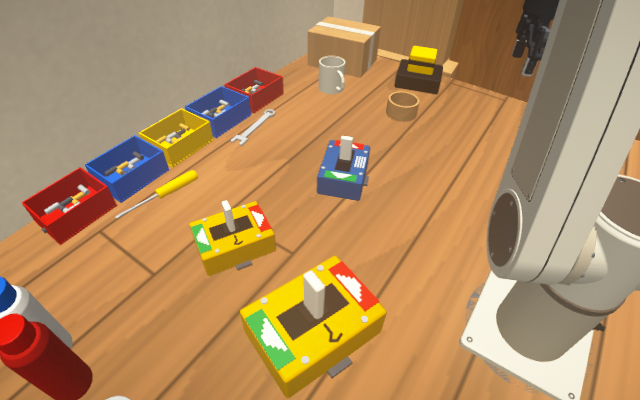

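The top view shows three candidates: the blue box with white slats at (388,197), a small yellow box with a hook at (246,162) and a large yellow box with a hook at (214,272). The only box that is blue with slat bars is the one at (388,197). Its green end is on the left in the image and its red end on the right. I'll confirm this in a crop and measure it.

```bash
cat > h.py <<'E'
import numpy as np,cv2
from workcell import bot
def ray(n,uv):
    i=bot.camera_info(n);p=cv2.undistortPoints(np.array([[uv]],float),i["K"],np.array([i["k1"],0,0,0.]))[0,0]
    T=i["world_from_camera"];return T[:3,3],T[:3,:3]@np.array([p[0],-p[1],-1])
def onplane(n,uv,z):
    c,d=ray(n,uv);return c+d*(z-c[2])/d[2]
E
python3 - <<'E'
from h import *
for n,b in(("top",(335,150,445,245)),("side",(300,120,390,210))):
    z=np.load(n+".npz");im=z["im"];x0,y0,x1,y1=b
    c=im[y0:y1,x0:x1];hsv=cv2.cvtColor(c,cv2.COLOR_RGB2HSV);H,S,V=[hsv[...,k].astype(int) for k in range(3)]
    P={}
    for nm,m in dict(green=(abs(H-65)<20)&(S>120),red=((H<6)|(H>174))&(S>170),blue=(abs(H-110)<12)&(S>120)).items():
        k,l,st,ce=cv2.connectedComponentsWithStats(m.astype(np.uint8))
        j=1+np.argmax(st[1:,4]);pts=np.argwhere(l==j)[:,::-1]+[x0,y0]
        r=cv2.minAreaRect(pts.astype(np.float32))
        P[nm]=onplane(n,r[0],.055);print(n,nm,st[j,4],np.round(r[0],1),np.round(r[1],1),np.round(P[nm],4))
    g=P["green"]-P["red"];print("mid",(P["green"]+P["red"])/2,"len",np.linalg.norm(g),"dir",np.degrees(np.arctan2(g[1],g[0])))
    W=((S<50)&(V>170)).astype(np.uint8)
    k,l,st,ce=cv2.connectedComponentsWithStats(W)
    print([(st[j,4],np.round(ce[j]+[x0,y0],1)) for j in range(1,k) if st[j,4]>8])
    cv2.imwrite(f"pics/crop_{n}.png",cv2.resize(c[:,:,::-1],None,fx=4,fy=4,interpolation=cv2.INTER_CUBIC))
a=[cv2.resize(cv2.imread(f"pics/crop_{n}.png"),(400,380)) for n in("top","side")]
cv2.imwrite("pics/crops.png",np.hstack(a))
E
```

```text
top green 220 [361.3 206.9] [33.7 11.3] [ 0.448  -0.0912  0.055 ]
top red 78 [417.8 196.4] [12.6  9.5] [ 0.4728 -0.2082  0.055 ]
top blue 1343 [387.  197.2] [46.9 66.5] [ 0.4696 -0.1441  0.055 ]
mid [ 0.46041772 -0.14970067  0.055     ] len 0.11951571586054037 dir 101.98064792700768
[(np.int32(100), array([413. , 187.8])), (np.int32(78), array([392.3, 195. ])), (np.int32(119), array([363.1, 206.1])), (np.int32(184), array([394.2, 212.9]))]
side green 133 [340.  175.7] [32.   6.7] [ 0.4469 -0.0915  0.055 ]
side red 38 [357.8 145.6] [10.4  4.8] [ 0.4703 -0.2084  0.055 ]
side blue 548 [342.7 163.7] [44.8 32.7] [ 0.4635 -0.1295  0.055 ]
mid [ 0.45859146 -0.14995862  0.055     ] len 0.11926381091624819 dir 101.33198937386976
[(np.int32(252), array([345.9, 147.1])), (np.int32(105), array([359.7, 161.6])), (np.int32(65), array([340.2, 174.6]))]
```

View pics/crops.png

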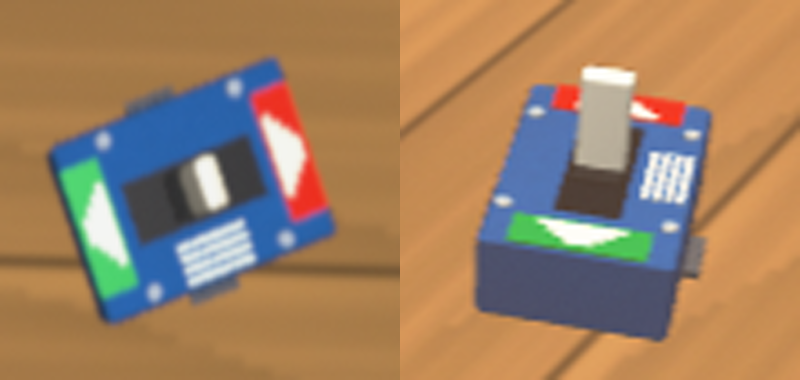

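The crop confirms the blue box with slat bars. Green is on the left in the top view, the paddle is upright, and both arrows lie on the box's centre line.

Run:
```python
from h import *
from scipy.spatial.transform import Rotation as R
g=onplane("top",(363.1,206.1),.056);r=onplane("top",(413,187.8),.056)
gs=onplane("side",(340.2,174.6),.056)
print("arrows",g,r,gs,"mid",(g+r)/2,"dir",np.degrees(np.arctan2(*(g-r)[1::-1])))
print("paddle top",onplane("top",(392.3,195),.123))
z=np.load("top.npz");im=z["im"];d=z["d"];print("depth paddle",d[193:198,390:395].round(3)[::2,::2])
hsv=cv2.cvtColor(im,cv2.COLOR_RGB2HSV);m=np.zeros(d.shape,np.uint8)
s=(slice(150,245),slice(335,445));H,S=hsv[s][...,0].astype(int),hsv[s][...,1]
m[s]=((abs(H-110)<12)&(S>120))|((abs(H-65)<20)&(S>120))|(((H<6)|(H>174))&(S>170))
c=max(cv2.findContours(m,0,2)[0],key=cv2.contourArea);b=cv2.boxPoints(cv2.minAreaRect(c))
q=np.array([onplane("top",x,.055) for x in b]);print(q.round(4),q.mean(0))
e=[(q[(k+1)%4]-q[k]) for k in range(4)];print([(round(np.linalg.norm(v),4),round(np.degrees(np.arctan2(v[1],v[0])),1)) for v in e])
```

```text
arrows [ 0.44966116 -0.09476014  0.056     ] [ 0.49040221 -0.1976708   0.056     ] [ 0.44776873 -0.09371404  0.056     ] mid [ 0.47003169 -0.14621547  0.056     ] dir 111.59799859351835
paddle top [ 0.46963069 -0.14467616  0.123     ]
depth paddle [[0.851 0.853 0.855]
 [0.856 0.854 0.85 ]
 [0.855 0.855 0.852]]
[[ 0.4891 -0.0619  0.055 ]
 [ 0.5409 -0.1909  0.055 ]
 [ 0.4501 -0.2263  0.055 ]
 [ 0.3987 -0.0979  0.055 ]] [ 0.46970931 -0.14423775  0.055     ]
[(np.float64(0.1389), np.float64(-68.1)), (np.float64(0.0975), np.float64(-158.7)), (np.float64(0.1383), np.float64(111.8)), (np.float64(0.0973), np.float64(21.7))]
```

Request:
play_rows(
  moves=[
    [-1,[0,0,0],[0,0,0.073]],
    [-1,[3,-1.3,0],[0,0,0]],
    [-1,[3.2,-1.3,0],[0,0,0]],
    [-1,[3.2,-1.3,0],[0,0,0]],
    [-1,[3.2,-1.3,0],[0,0,0]],
    [-1,[3.2,-1.3,0],[0,0,0]],
    [-1,[3.2,-1.3,0],[0,0,0]],
    [-1,[3.2,-1.3,0],[0,0,0]],
    [-1,[3.2,-1.3,0],[0,0,0]],
    [-1,[3.2,-1.4,0],[0,0,0]],
    [-1,[3.2,-1.4,0],[0,0,0]],
    [-1,[2.9,-1.4,0],[0,0,0]],
  ],
)

```text
clock: 1.1
eef_pos: [0.4874, -0.1851, 0.2308]
tool_rot: [0.982, 0.188, -0.0, -0.0]
ft_force: [0.5, -0.9, -0.5]
grip_width: -0.0001
```

Request:
play_rows(
  moves=[
    [-1,[0,0,0],[0,0,0]],
    [-1,[0,0,0],[0,0,0]],
  ],
)

```text
clock: 1.27
eef_pos: [0.4868, -0.1854, 0.2305]
tool_rot: [0.982, 0.189, -0.001, -0.0]
ft_force: [0.3, -0.3, 0.4]
grip_width: 0.0
```

```bash
cat > p.py <<'E'
from h import *
from scipy.spatial.transform import Rotation as R
def box():
    o=bot.get_obs();a=np.radians(21.6);ex=np.array([np.cos(a),np.sin(a),0]);ey=np.array([-np.sin(a),np.cos(a),0])
    v=o["eef_pos"]-[.4695,-.1447,.055];T=R.from_quat(o["tool_rot"]).as_matrix()
    print("t",o["clock"],"box xyz mm",np.round([v@ex*1e3,v@ey*1e3,v[2]*1e3],1),"toolx yaw",np.degrees(np.arctan2(T[1,0],T[0,0])).round(2),"zax",T[:,2].round(3),"F box",np.round([o["ft_force"]@ex,o["ft_force"]@ey,o["ft_force"][2]],2),"grip",round(o["grip_width"],4))
E
python3 -c "
from p import *
box()
a=[bot.camera(n)[0][:,:,::-1] for n in('top','side')]
c=np.hstack([cv2.resize(a[0][120:270,300:480],(480,400)),cv2.resize(a[1][60:220,270:398],(320,400))]);cv2.imwrite('pics/hover.png',c)"
```

```text
t 1.2667 box xyz mm [  1.1 -44.2 175.5] toolx yaw 21.8 zax [-0.002  0.    -1.   ] F box [ 0.15 -0.38  0.35] grip 0.0
```

View pics/hover.png

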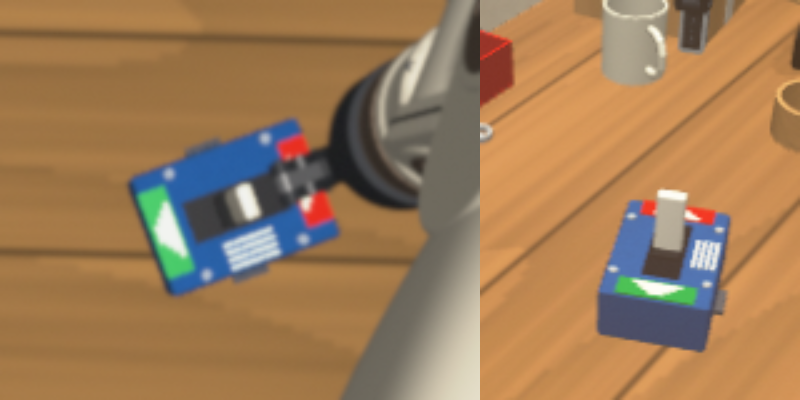

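The view shows the shut fingers over the red end at crop (305,175), clear of the upright paddle at (240,202). Next I lower the hand.

Request:
play_rows(
  moves=[
    [-1,[0,0,2.5],[0,0,0]],
    [-1,[0,0,2.5],[0,0,0]],
    [-1,[0,0,2.5],[0,0,0]],
    [-1,[0,0,2.5],[0,0,0]],
    [-1,[0,0,2],[0,0,0]],
    [-1,[0,0,1.5],[0,0,0]],
    [-1,[0,0,0],[0,0,0]],
    [-1,[0,0,0],[0,0,0]],
  ],
)

```text
clock: 2.03
eef_pos: [0.4848, -0.1877, 0.0958]
tool_rot: [0.983, 0.186, -0.001, -0.001]
ft_force: [-0.4, 0.0, 1.1]
grip_width: -0.0004
```

Request:
play_rows(
  moves=[
    [-1,[0,-0.5,0],[0,0,0]],
    [-1,[0,-0.5,0],[0,0,0]],
    [-1,[0,-0.5,0],[0,0,0]],
    [-1,[0,-0.4,0],[0,0,0]],
    [-1,[0,0,0],[0,0,0]],
    [-1,[0,0,0],[0,0,0]],
  ],
)

```text
clock: 2.53
eef_pos: [0.4795, -0.1688, 0.0968]
tool_rot: [0.982, 0.188, 0.0, 0.0]
ft_force: [0.8, -0.7, 0.2]
grip_width: 0.0002
```

```bash
python3 -c "
from p import *
box()
a=bot.camera('side')[0][:,:,::-1]
cv2.imwrite('pics/low.png',cv2.resize(a[60:220,270:430],(600,600),interpolation=2))"
```

```text
t 2.5333 box xyz mm [  0.4 -26.1  41.8] toolx yaw 21.64 zax [ 0.001 -0.    -1.   ] F box [ 0.47 -0.92  0.16] grip 0.0002
```

View pics/low.png

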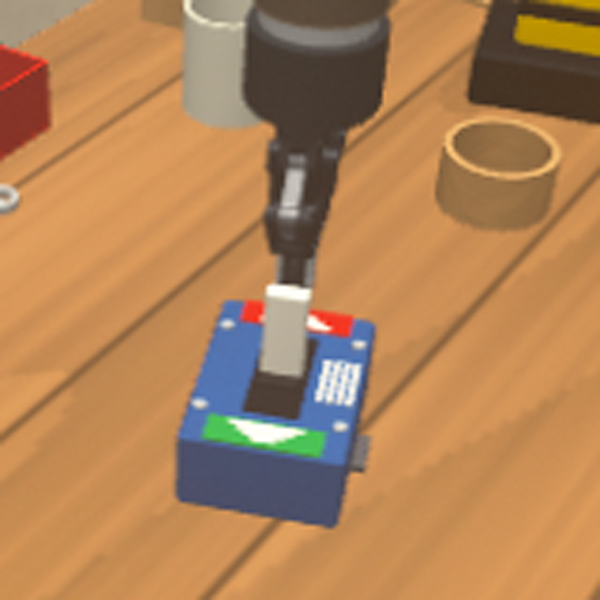

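The picture shows the fingertips just behind the paddle on its red side, with the paddle still upright at (285,330). Now I push towards green.

Request:
play_rows(
  moves=[
    [-1,[0,-0.5,0],[0,0,0]],
    [-1,[0,-0.5,0],[0,0,0]],
    [-1,[0,-0.5,0],[0,0,0]],
    [-1,[0,-0.5,0],[0,0,0]],
    [-1,[0,-0.4,0],[0,0,0]],
    [-1,[0,-0.4,0],[0,0,0]],
    [-1,[0,0,0],[0,0,0]],
    [-1,[0,0,0],[0,0,0]],
  ],
)

```text
clock: 3.25
eef_pos: [0.4692, -0.1433, 0.0965]
tool_rot: [0.982, 0.187, 0.0, 0.0]
ft_force: [0.4, -3.2, 0.3]
grip_width: 0.0001
```

```bash
python3 -c "
from p import *
box()
a=[bot.camera(n)[0][:,:,::-1] for n in('top','side')]
c=np.hstack([cv2.resize(a[0][150:250,330:430],(400,400)),cv2.resize(a[1][100:220,290:410],(400,400))]);cv2.imwrite('pics/push.png',c)"
```

```text
t 3.25 box xyz mm [ 0.2  1.5 41.5] toolx yaw 21.6 zax [ 0.    -0.001 -1.   ] F box [-0.85 -3.12  0.32] grip 0.0001
```

View pics/push.png

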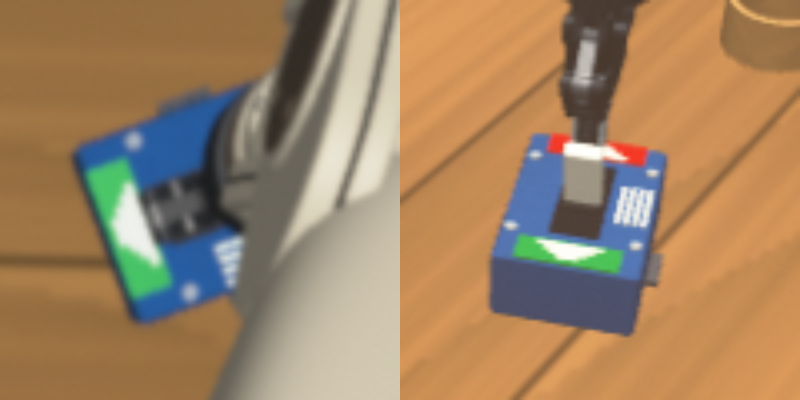

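The paddle leans towards green, but the 3.1 N reading suggests only about 0.3 rad. I'll push another 10 mm and then hold for well over 1 s.

Request:
play_rows(
  moves=[
    [-1,[0,-0.4,0],[0,0,0]],
    [-1,[0,-0.4,0],[0,0,0]],
    [-1,[0,-0.2,0],[0,0,0]],
    [-1,[0,0,0],[0,0,0]],
    [-1,[0,0,0],[0,0,0]],
    [-1,[0,0,0],[0,0,0]],
  ],
)

```text
clock: 3.85
eef_pos: [0.4655, -0.134, 0.0965]
tool_rot: [0.982, 0.187, 0.0, 0.0]
ft_force: [1.5, -4.2, -0.7]
grip_width: -0.0002
```

```bash
python3 -c "
from p import *
for _ in range(4):
    box(); a,d=bot.camera('side')
cv2.imwrite('pics/hold.png',cv2.resize(a[100:220,290:410,::-1],(600,600),interpolation=2))"
```

```text
t 3.85 box xyz mm [ 0.3 11.4 41.5] toolx yaw 21.59 zax [ 0. -0. -1.] F box [-0.11 -4.47 -0.69] grip -0.0002
t 3.9 box xyz mm [ 0.3 11.5 41.5] toolx yaw 21.59 zax [ 0. -0. -1.] F box [-0.31 -4.89  0.18] grip -0.0003
t 3.95 box xyz mm [ 0.3 11.4 41.5] toolx yaw 21.58 zax [ 0. -0. -1.] F box [-0.56 -4.6   1.04] grip -0.0002
t 4.0 box xyz mm [ 0.3 11.5 41.5] toolx yaw 21.58 zax [ 0. -0. -1.] F box [-0.39 -3.68  0.5 ] grip 0.0
```

View pics/hold.png

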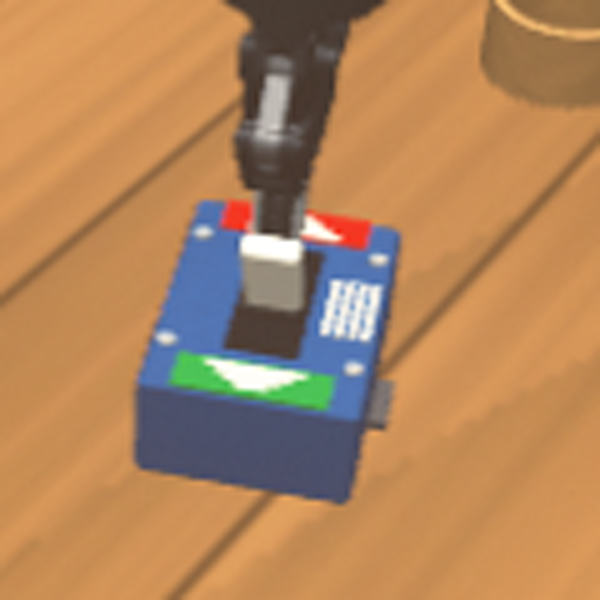

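The paddle is clearly leaning. About 4.4 N means a lean of roughly 0.41 rad. I'll add 3 mm of margin and hold, then back off.

Request:
play_rows(
  moves=[
    [-1,[0,-0.3,0],[0,0,0]],
    [-1,[0,0,0],[0,0,0]],
    [-1,[0,0,0],[0,0,0]],
    [-1,[0,0,0],[0,0,0]],
    [-1,[0,0,0],[0,0,0]],
    [-1,[0,0,0],[0,0,0]],
    [-1,[0,0,0],[0,0,0]],
    [-1,[0,0,0],[0,0,0]],
    [-1,[0,0,0],[0,0,0]],
    [-1,[0,0,0],[0,0,0]],
    [-1,[0,0,0],[0,0,0]],
    [-1,[0,0,0],[0,0,0]],
  ],
)

```text
clock: 5.05
eef_pos: [0.4645, -0.1312, 0.0964]
tool_rot: [0.982, 0.187, 0.0, 0.0]
ft_force: [2.1, -4.3, 1.1]
grip_width: -0.0002
```

Request:
play_rows(
  moves=[
    [-1,[0,0,0],[0,0,0]],
    [-1,[0,0,0],[0,0,0]],
    [-1,[0,0,0],[0,0,0]],
    [-1,[0,0,0],[0,0,0]],
    [-1,[0,0,0],[0,0,0]],
    [-1,[0,0,0],[0,0,0]],
    [-1,[0,0,0],[0,0,0]],
    [-1,[0,0,0],[0,0,0]],
  ],
)

```text
clock: 5.72
eef_pos: [0.4644, -0.1312, 0.0964]
tool_rot: [0.982, 0.187, 0.0, 0.0]
ft_force: [2.9, -4.8, -0.2]
grip_width: -0.0
```

Request:
play_rows(
  moves=[
    [-1,[0,1,0],[0,0,0]],
    [-1,[0,1,0],[0,0,0]],
    [-1,[0,1,0],[0,0,0]],
    [-1,[0,1,0],[0,0,0]],
    [-1,[0,1,0],[0,0,0]],
    [-1,[0,1,0],[0,0,0]],
    [-1,[0,0,0],[0,0,0]],
    [-1,[0,0,-2],[0,0,0]],
    [-1,[0,0,-3],[0,0,0]],
    [-1,[0,0,-3],[0,0,0]],
    [-1,[0,0,-3],[0,0,0]],
    [-1,[0,0,-2],[0,0,0]],
  ],
)

```text
clock: 6.72
eef_pos: [0.4869, -0.1869, 0.2291]
tool_rot: [0.982, 0.187, 0.001, 0.0]
ft_force: [0.6, 0.1, -0.4]
grip_width: -0.0
```

Request:
play_rows(
  moves=[
    [-1,[0,0,0],[0,0,0]],
    [-1,[0,0,0],[0,0,0]],
    [-1,[0,0,0],[0,0,0]],
  ],
)

```text
clock: 6.97
eef_pos: [0.4857, -0.1865, 0.2253]
tool_rot: [0.982, 0.187, -0.001, -0.001]
ft_force: [-0.9, -0.8, -1.0]
grip_width: -0.0001
```

```bash
python3 -c "
from p import *
box()
a=[bot.camera(n)[0][:,:,::-1] for n in('top','side')]
c=np.hstack([cv2.resize(a[0][120:300,150:440],(480,300)),cv2.resize(a[1][100:220,290:410],(300,300))]);cv2.imwrite('pics/end.png',c)"
```

```text
t 6.9667 box xyz mm [ -0.3 -44.8 170.3] toolx yaw 21.59 zax [-0.002  0.001 -1.   ] F box [-1.14 -0.38 -1.04] grip -0.0001
```

View pics/end.png

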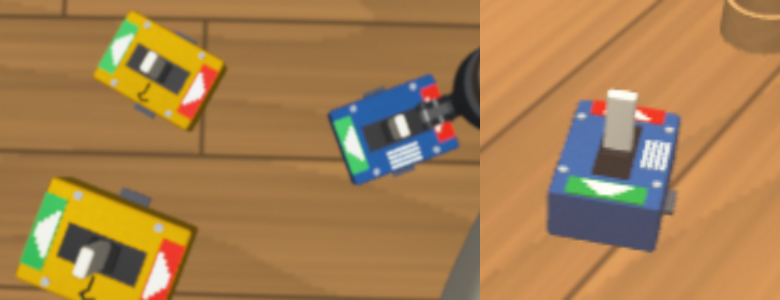

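The final picture shows the blue paddle upright again, at (400,125) in the top view and (620,120) in the side view. The yellow boxes are unchanged and the hand is well clear, so I'm handing in.

```bash
python3 -c "
from workcell import bot
print(bot.job_done())"
```

```text
the job is handed in; nothing more can be done
None
```

I pushed the blue roller-door paddle towards green with the shut fingertips and held it at its furthest push for about 1.8 s. I then backed off and raised the hand clear, and handed in at about 7 s.

- **Lean:** I have no direct reading of the angle. The roughly 5 N push about 42 mm above the box top works out to about 0.45 rad, above the 0.3 asked for. The side picture showed a clear lean towards green, taken just before a last 3 mm of push.
- **First push too short:** the first stop gave only about 3 N (about 0.3 rad), because the fingertips are thinner than I had assumed. I pushed 13 mm further before the long hold.
- **Final state:** the last pictures show the blue paddle upright, with the hand about 100 mm above the paddle's top. Both yellow hoist boxes are unmoved; I never went near them.
- **Forces:** no force reading went above about 6 N, and the paddle was never pushed towards red.

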